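Spring-travel check of a mirror mount

ROBOT

A 6-joint arm with a two-finger parallel gripper is mounted at the origin on the work surface; the furniture and walls round the work are solid. World frame = base frame: x ahead of the robot, y to its left, z up, the work surface at z = 0. Lengths are in mm, angles in degrees, forces in N, time in s.
With the tool pointing down it reaches from about 350 to 850 mm from the base axis. Payload 8.1 kg.
Tool frame: the origin (TCP) lies midway between the tips of the shut fingers; the grasp point (between the pads) lies 19 mm behind it; z points along the fingers, y is the line along which they close (so a half turn about z gives the same grasp; the last joint's range is limited). The gripper opens to 85 mm and grips with 20 to 120 N. Pads are 22 mm wide; open, the fingers measure 114 mm over their backs; the gripper's body (76 mm by 85 mm) begins 54 mm behind the grasp point. The pads swing forward as they close: fully open they stand 13 mm farther back than shut.
Start: joints at [-80.008, 7.471, 85.268, -0, 87.261, -4.893], TCP at [154.153, -579.864, 231.292] pointing down, gripper open.
Joint ranges: [-169.43, 169.43], [-51.17, 129.36], [1.28, 143.12], [-76.62, 256.62], [0, 156.53], [-152.29, 152.29]. Speed limits (degrees/s): [136.94, 136.94, 159.86, 180, 180, 180].

INTERFACE

Orientations are given as [roll, pitch, yaw] about the fixed x, y, z axes, in that order (R = Rz(yaw) Ry(pitch) Rx(roll)).
In Python, from bench import r gives the robot as it stands.
- The arm moves only by the tool send_rows, never from a script. Its argument "increments" is a list of rows, each a list of 6 numbers: the shift along the tool's x, y, z in mm, then the turn, a rotation vector about the tool's x, y, z in rad. A call has 1 to 5 rows; each row shifts and turns the commanded pose from where the row before left it, along the tool's axes as they then stand; what a row does not reach is not made up. A row lasts 1/8 s, in which the tool goes at most 62.5 mm and 10.7 degrees, less where a joint would pass 70% of its speed; a pose out of reach is approached as far as the arm can. A call is refused whole if a number of a shift passes 62.5 or a number of a turn 0.188, either way. A call with a gripper value outside its range is refused whole. "grip" is the closure, from -1 (fully open) to 1 (shut), set as the call begins (left out, the last holds). The fingers move at their own pace and stop on an object; "grip_force" is the grip in N (left out, the last holds). Time passes only in rows, so rows that do not move let the fingers close. It gives the time, the measured TCP pose, the force, the opening and the grip force at its end, in the units of the state.
- r.sense(): the state, without advancing time (a new reading comes with each control period).
- r.snapshot(name): name is "scene" or "top" or "wrist"; returns a dict with "img" (480x640x3 uint8, blue, green, red), "z_map" (480x640 float32, mm along the optical axis (not along the pixel's ray), 0 where there is no reading), "fx", "fy", "cx", "cy" (pixels), "D" ([k1, k2, p1, p2, k3] as OpenCV has them; the pictures are not rectified), "view" (4x4, takes a point from world to camera coordinates). Camera axes: x right, y down, z forward; pixel columns grow to the right and rows downward; lengths in mm; the calibration is good to about 2 mm. A picture is of the moment at which its call begins.
- r.hand_in(): hands the job in; it is judged then, once.
The state is a dict: "time": time; "joint_pos": joint angles; "qd": joint speeds; "joint_efforts": joint torques, N m; "tool_pos": TCP position; "tcp_rot": TCP orientation; "ft_force": force on the tool from outside, world axes, zero at the start; "wrist_torque": the same for the moment, N m; "finger_gap": finger opening in mm; "grip_force": force on a finger pad.
Only numpy, scipy, OpenCV 4.12 (cv2) and the standard library are available. Lean on these libraries where they do the work, as an engineer would, in place of code of your own. Each camera call takes 0.05 s, during which the arm holds its last target. There are 200 camera calls.

TASK

Check the spring travel of the mirror mount, only pushing and pressing with the fingertips and lifting nothing: first push the red rider on the scale, which still shows the last test's reading, gently down until it rests on the pointer. Then press the blue thumb pad on the sprung corner until the pointer is level with the green mark and no further, keep it there for about a second, and let it spring back, so that the rider stays behind at the mark. Do not touch the mirror or press the mount's other sprung corner, and leave the mark and the things standing about where they are.

Things in the scene. Friction and masses are not known exactly. Their poses are not given: they have to be found in the camera images.
- mount: Aluminium test base, 134 x 320 mm, fixed to the bench, top 12 mm high. Origin on the bench below the pointer line; z up, y along the pointer line towards the blue pad (about to the robot's left), x away from the robot. The base spans x -32 to 102, y -165 to 155 mm. The black tilt plate above it spans x -15 to 95, y 0 to 100 mm, top 48 mm high, with an ear 34 mm wide out to y 143 mm.
- pad (a point): Centre of the top of the blue round thumb pad, 28 mm across, on the plate's ear; at rest at x 0, y 125 mm of the mount, 51 mm above the bench. Pressed down it tilts the plate about the pivot 110 mm away; the pointer tip rises 1.36 mm per mm that the pad sinks. It takes about 6 N to start and 9 to 15 N at the mark, and springs back. A brass screw head, 16 mm wide, is 40 mm away.
- pivot (a point): Pivot ball under the tilt plate, at x 0, y 15 mm of the mount, 40 mm above the bench: the plate tilts about it.
- other_corner (a point): Top of the brass levelling-screw head, 16 mm wide, at the other sprung corner (x 80, y 15 mm of the mount), 57 mm above the bench. This corner is to be left alone.
- pointer_tip (a point): Upper edge of the dark steel pointer tip, 150 mm from the pivot (x 0, y -135 mm of the mount); at rest 53 mm above the bench, at the zero line of the scale. It rises as the pad is pressed.
- tilt (a joint): Tilt of the plate (rad): 0 at rest, grows as the blue pad is pressed, 0.21 at its stop. The pointer tip rises about 150 mm x this angle, the pad sinks about 110 mm x this angle.
- cross_tilt (a joint): Tilt of the plate when the other sprung corner is pressed (rad): 0 at rest, where it must stay.
- rod_top (a point): Top of the steel rod, 6 mm thick, that guides the red rider, at x 0, y -150 mm of the mount, 102 mm above the bench. Beside it, towards the pad, stands the clear acrylic scale, 34 mm wide (x 10, y -145 to -111 mm), top 100 mm above the bench.
- rider_tab (a point): Middle of the ribbed top of the red rider's finger tab, 24 mm across the pointer line, 34 mm along it, 4 mm thick, on the side of the rod away from the pointer, 28 mm from the rod (x 0, y -178 mm of the mount), 12 mm above the rider's lower edge. With the rider down on the resting pointer its top is 65 mm above the bench.
- rider_edge (a point): Middle of the lower edge of the red rider's foot, above the pointer tip: the edge that is read against the scale and that the pointer pushes up.
- rider (a joint): Height of the red rider's lower edge above the resting pointer tip (m): 0 when it rests on the pointer. It slides along the upright rod with about 1.5 N of friction and stays where it is left; the rising pointer pushes it up and leaves it there.
- mark (a point): Centre of the green mark, a clip 6 mm high with a thin black centre line, across the face of the clear scale, 8 mm behind the pointer tip.
- clip (a joint): Height of the centre line of the green mark above the resting pointer tip (m), 0.008 to 0.022.
- mirror: Round mirror, 52 mm across, lying face up on the tilt plate at x 47, y 52 mm of the mount; its face is 55 mm above the bench. Never touched. Origin: centre of its underside.
- vial_1: Bystander, loose: amber screw vial with orange cap, diameter 22, 48 tall (mm). Origin: centre of its underside.
- vial_0: Bystander, loose: clear screw vial with black cap, diameter 22, 48 tall (mm). Origin: centre of its underside.
- bottle_small: Bystander, loose: small white bottle with green cap, diameter 42, 78 tall (mm). Origin: centre of its underside.
- tape_roll: Bystander, loose: roll of white tape lying flat, diameter 77, 19 tall (mm). Origin: centre of its underside.
- forceps: Bystander, loose: steel forceps lying flat on the base plate, 125 long, 12 wide, 9 tall (mm). Origin: centre of its underside.

How it is judged (in metres and radians):
On the way, in this order (a step that is already met when the one before it is completed fails the run):
1. The red rider has been pushed down until it rests on the resting pointer (within 2.5 mm) (value of joint rider below 0.0025 m and value of joint tilt below 0.012 rad), for 0.1 s.
2. The blue pad is pressed so that the pointer tip is level with the green mark (within 3 mm of its centre line) for half a second (z of pointer_tip in the frame of mark between -0.003 and 0.003 m), for 0.5 s.
At the end, for the whole second after the job is handed in: The red rider's lower edge stands within 3 mm above or below the centre line of the green mark, the tilt plate has sprung back to rest (both tilts under 0.012 rad), the rider is still, and the green mark has not moved by more than 2 mm (z of rider_edge in the frame of mark between -0.003 and 0.003 m and value of joint each of tilt, cross_tilt below 0.012 rad and velocity of joint rider between -0.005 and 0.005 m/s and distance of mark from where it was at the start of the episode below 0.002 m); the robot touches nothing.
It fails at once if The pointer goes more than 5 mm past the centre of the green mark (z of pointer_tip in the frame of mark above 0.005 m).
It fails at once if The mirror is touched, or the other sprung corner is pressed (cross tilt over 0.03 rad) (contact force between any of the fingers, the arm and mirror above 0.3 N or value of joint cross_tilt above 0.03 rad).
It fails at once if The rider is lifted by hand (moves upwards while clear of the pointer) (velocity of joint rider above 0.03 m/s and z of rider_edge in the frame of pointer_tip above 0.004 m).
It fails at once if The mount or its rider is pressed with more than 40 N (contact force between the fingers and mount above 40 N).
It fails at once if A bystander is lifted, carried or knocked (moved by more than 12 mm or tipped over), or the green mark is moved (by more than 3 mm) (distance of mark from where it was at the start of the episode above 0.003 m or distance of any of vial_1, vial_0, bottle_small, tape_roll, forceps from where it was at the start of the episode above 0.012 m or angle between any of vial_0, vial_1, bottle_small's own z axis and vertical above 0.5 rad).
It also fails if it takes over 61 s, if anything falls off the work surface, if the arm or the gripper's body presses on something with over 40 N, if the wrist force passes 120 N, or if a joint passes its speed limit or range.

## Working session

There is one attempt and no reset: what is moved stays moved. The work goes in short steps, Python scripts to look and compute and a tool call to move; the robot and the scene stay as the last step left them, time stands still between calls to the robot, and variables do not carry over. Pictures are saved under pics/ and viewed, at most 10 in all, crops included, and the job is handed in when it is done.

Besides the shell and the picture viewer there is one more tool, called after "Request:" by a JSON object that holds its "op" and its "data". send_rows: Moves the arm, as the interface text tells. Its arguments: {"type":"object","properties":{"increments":{"type":"array"},"grip":{"type":"number"},"grip_force":{"type":"number"}},"required":["increments"]}

```bash
mkdir -p pics; cat > h.py <<'E'
import numpy as np, cv2
from bench import r
def K(s): return np.array([[s["fx"],0,s["cx"]],[0,s["fy"],s["cy"]],[0,0,1.]])
def ray(s,uv):
    p=cv2.undistortPoints(np.array([[uv]],float),K(s),np.array(s["D"],float))[0,0]
    V=np.array(s["view"]);R=V[:3,:3];t=V[:3,3]
    return -R.T@t, R.T@np.array([p[0],p[1],1.])
def onz(s,uv,z):
    o,d=ray(s,uv); return o+d*(z-o[2])/d[2]
def depth(s,uv):
    o,d=ray(s,uv); return o+d*float(s["z_map"][int(uv[1]),int(uv[0])])
def proj(s,P):
    V=np.array(s["view"]);rv=cv2.Rodrigues(V[:3,:3])[0]
    return cv2.projectPoints(np.array(P,float).reshape(-1,1,3),rv,V[:3,3],K(s),np.array(s["D"],float))[0].reshape(-1,2)
E
python3 - <<'E'
from h import *
import pickle
for n in("scene","top"):
    s=r.snapshot(n);cv2.imwrite(f"pics/{n}0.png",s["img"]);pickle.dump(s,open(n+"0.pkl","wb"))
    print(n,np.round(ray(s,(320,240)),2),s["fx"])
print(r.sense())
E
```

```text
scene [[ 2.8905e+02  3.9429e+02  7.3218e+02]
 [ 2.7000e-01 -5.6000e-01 -7.8000e-01]] 491.5718087651867
top [[ 5.0010e+02 -1.1175e+02  9.7951e+02]
 [ 9.0000e-02  1.0000e-02 -1.0000e+00]] 555.5177644646366
{'time': 0.1, 'joint_pos': array([-8.00086311e+01,  7.51088451e+00,  8.53244611e+01,  4.00195860e-04,
        8.72605178e+01, -4.89116878e+00]), 'qd': array([-0.05439228, -0.13690046, -0.13582575,  0.07983357, -0.14201705,
        0.11335566]), 'joint_efforts': array([ 9.12508276e-04, -5.70954037e+01, -5.01940084e+01, -3.18981865e-04,
        8.07389966e-03,  1.15159816e-05]), 'tool_pos': array([ 154.05949591, -579.36928754,  230.33461973]), 'tcp_rot': array([-1.79904520e+02, -8.57187887e-03,  1.48825111e+01]), 'ft_force': array([-0.5141589 ,  0.01137597, -0.09696295]), 'wrist_torque': array([-0.03967893, -0.03926015, -0.00064979]), 'grip_force': 0.0, 'finger_gap': 85.1792047638725}
```

View pics/scene0.png

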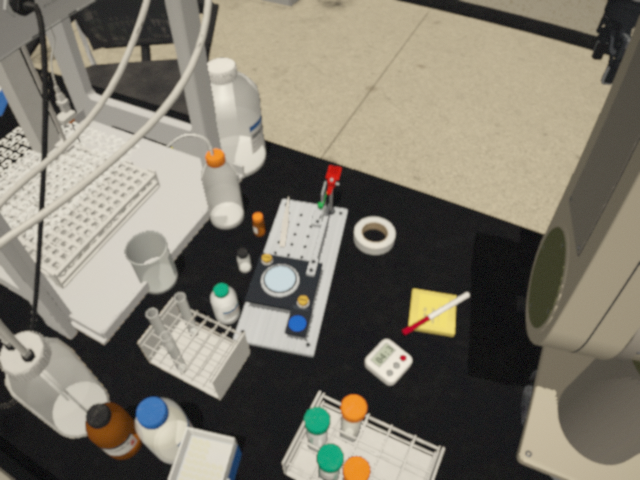

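View pics/top0.png

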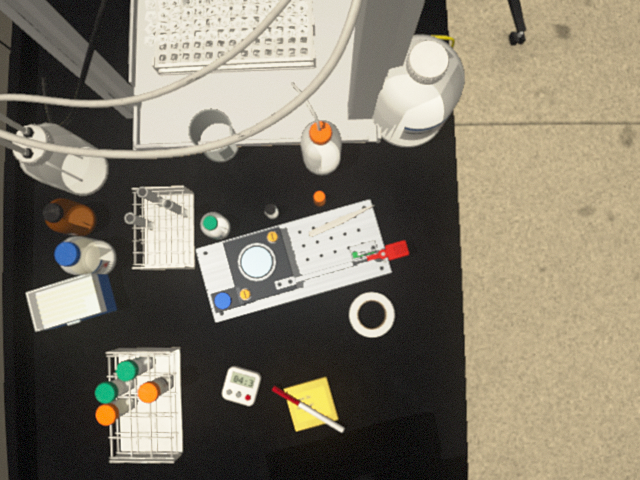

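Scene: pad at about (297,324), red rider at (332,180). Top: pad (223,300), red tab (397,250), green mark about (358,255), and the tape roll at (372,314). The area around the pad and tab is clear from above.

```bash
cat > m.py <<'E'
from h import *
import pickle
S={n:pickle.load(open(n+"0.pkl","rb")) for n in("scene","top")}
def mask(s,lo,hi,box):
    h=cv2.cvtColor(s["img"],cv2.COLOR_BGR2HSV);m=cv2.inRange(h,np.array(lo),np.array(hi))
    z=np.zeros_like(m);x0,y0,x1,y1=box;z[y0:y1,x0:x1]=m[y0:y1,x0:x1];return z
def tri(a,b):
    (o1,d1),(o2,d2)=ray(S["scene"],a),ray(S["top"],b)
    k=np.linalg.lstsq(np.c_[d1,-d2],o2-o1,rcond=None)[0];p,q=o1+k[0]*d1,o2+k[1]*d2
    return (p+q)/2,np.linalg.norm(p-q)
E
python3 - <<'E'
from m import *
def cen(m): 
    M=cv2.moments(m,True);return (M["m10"]/M["m00"],M["m01"]/M["m00"]),M["m00"]
b={n:cen(mask(S[n],(100,120,50),(130,255,255),bx)) for n,bx in (("scene",(280,305,320,340)),("top",(205,285,240,315)))}
print(b,[np.round(onz(S[n],b[n][0],49.5),1) for n in b],tri(b["scene"][0],b["top"][0]))
# base corners top view: bright base plate
for n,bx in(("top",(190,195,400,330)),("scene",(235,190,350,360))):
    m=mask(S[n],(0,0,110),(180,70,255),bx)
    m=cv2.morphologyEx(m,cv2.MORPH_CLOSE,np.ones((9,9)))
    c=max(cv2.findContours(m,0,2)[0],key=cv2.contourArea);rc=cv2.boxPoints(cv2.minAreaRect(c))
    ap=cv2.approxPolyDP(cv2.convexHull(c),6,True)[:,0]
    print(n,ap.tolist(),[np.round(onz(S[n],p,12)[:2],1).tolist() for p in ap])
for n,bx in(("scene",(310,155,350,220)),("top",(360,230,420,270))):
    m=mask(S[n],(0,150,80),(8,255,255),bx)|mask(S[n],(172,150,80),(180,255,255),bx)
    ys,xs=np.nonzero(m);print(n,len(xs),xs.min(),xs.max(),ys.min(),ys.max(),cv2.boxPoints(cv2.minAreaRect(np.c_[xs,ys].astype(np.float32))).round(1).tolist())
    bx=(310,195,335,215) if n=="scene" else (345,245,375,265)
    g=mask(S[n],(45,90,50),(85,255,255),bx);print("green",cen(g))
a=S["scene"]["img"][150:290,260:400];b_=S["top"]["img"][190:330,290:430]
cv2.imwrite("pics/c0.png",np.hstack([cv2.resize(i,(400,400),interpolation=2) for i in(a,b_)]))
E
```

```text
{'scene': ((297.08365019011404, 322.99619771863115), 263.0), 'top': ((222.4131455399061, 300.46478873239437), 213.0)} [array([484.7,  66.6,  49.5]), array([485.2,  68.5,  49.5])] (array([484.66867039,  67.84428524,  51.67084006]), np.float64(1.2965018274989082))
top [[190, 195], [369, 199], [391, 272], [216, 322], [190, 268]] [[672.8, 130.8], [655.0, -186.0], [525.7, -219.9], [447.3, 88.0], [543.1, 132.3]]
scene [[324, 190], [347, 214], [313, 355], [235, 359], [235, 293], [281, 200]] [[589.1, -248.3], [520.0, -208.9], [446.0, 88.5], [553.3, 150.0], [619.1, 44.6], [654.5, -184.6]]
scene 318 325 342 164 195 [[319.8999938964844, 192.6999969482422], [328.5, 162.60000610351562], [342.79998779296875, 166.6999969482422], [334.20001220703125, 196.8000030517578]]
green ((321.62, 202.18), 50.0)
top 462 367 409 240 260 [[364.5, 250.3000030517578], [405.20001220703125, 238.6999969482422], [409.70001220703125, 254.5], [369.0, 266.1000061035156]]
green ((357.7096774193548, 254.16129032258064), 31.0)
```

View pics/c0.png

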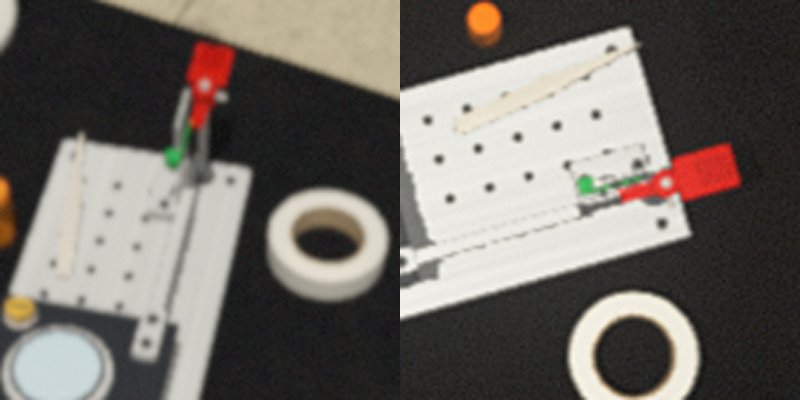

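```bash
cat >> m.py <<'E'
loc=np.array([[-32,155],[-32,-165],[102,-165],[0,125]],float)
wld=np.array([[446.6,88.2],[522.9,-214.4],[654.7,-185.3],[484.8,67.7]])
lc,wc=loc.mean(0),wld.mean(0);U,_,Vt=np.linalg.svd((loc-lc).T@(wld-wc));R2=(U@Vt).T
T2=wc-R2@lc; yaw=np.degrees(np.arctan2(R2[1,0],R2[0,0]))
def W(x,y,z): return np.r_[R2@[x,y]+T2,z]
def Lc(p): return np.r_[R2.T@(np.array(p)[:2]-T2),p[2]]
E
python3 - <<'E'
from m import *
print(yaw,np.linalg.det(R2),(loc@R2.T+T2-wld).round(1).tolist())
p,e=tri((335.6,164.6),(407.4,246.6));print("tab end",Lc(p).round(1),e)
p,e=tri((321.6,202.2),(357.7,254.2));print("green",Lc(p).round(1),e)
for h in (75,85,95): print(h,proj(S["scene"],W(0,-195,h)).round(1),proj(S["top"],W(0,-195,h)).round(1))
print("tab",W(0,-180,0),"pad",W(0,125,51),"mark",W(10,-128,68), "tape",Lc(onz(S["top"],(372,314),19)))
print(proj(S["scene"],[W(0,-135,53),W(8,-128,68)]),proj(S["top"],[W(0,-135,53),W(8,-128,68)]))
E
```

```text
14.241203627424175 1.0000000000000002 [[-0.8, 3.0], [1.6, -4.6], [-0.3, -0.7], [-0.6, 2.3]]
tab end [  -0.4 -192.3  102.2] 1.788516030361512
green [  10.6 -114.9   77. ] 2.3046004806913705
75 [[334.8 174.1]] [[406.8 247.7]]
85 [[334.9 170.3]] [[407.7 247.2]]
95 [[335.1 166.4]] [[408.6 246.8]]
tab [ 559.24769925 -225.63954807    0.        ] pad [484.21633031  69.98740212  51.        ] mark [ 556.14815274 -172.77753135   68.        ] tape [ -91.56677204 -113.55750751   19.        ]
[[328.55950992 204.09901083]
 [323.75189315 200.62958364]] [[370.61470073 258.49530939]
 [365.84307652 254.49946443]]
```

Request:
{"op": "send_rows", "data": {"increments": [[0,0,0,0,0,-0.174],[0,0,0,0,0,-0.174],[0,0,0,0,0,-0.174],[0,0,0,0,0,-0.174],[0,0,0,0,0,-0.174]], "grip": 1}}

```text
time: 0.72
tool_pos: [154.1, -579.5, 230.6]
tcp_rot: [-180.0, -0.1, 65.1]
ft_force: [0.8, 0.1, 0.0]
finger_gap: -0.1
grip_force: 0.0
```

Request:
{"op": "send_rows", "data": {"increments": [[0,0,0,0,0,-0.174],[0,0,0,0,0,-0.174],[0,0,0,0,0,-0.174],[0,0,0,0,0,-0.174],[0,0,0,0,0,0]]}}

```text
time: 1.35
tool_pos: [154.1, -579.6, 230.7]
tcp_rot: [180.0, -0.1, 104.6]
ft_force: [0.5, 0.3, 0.5]
finger_gap: 0.2
grip_force: 0.0
```

```bash
cat > go.py <<'E'
import sys
from m import *
from scipy.spatial.transform import Rotation as Ro
s=r.sense();R=Ro.from_euler("xyz",s["tcp_rot"],degrees=True)
print(s["time"],s["tool_pos"].round(1),s["tcp_rot"].round(2),s["ft_force"].round(2),s["finger_gap"],"local",Lc(s["tool_pos"]).round(1))
if len(sys.argv)>3:
    t=W(*map(float,sys.argv[1:4]));print("delta tool",R.inv().apply(t-s["tool_pos"]).round(2))
E
python3 go.py 0 -183 160
```

```text
1.35 [ 154.1 -579.6  230.7] [ 1.8000e+02 -6.0000e-02  1.0455e+02] [0.47 0.26 0.5 ] 0.18779410012257755 local [-479.8 -423.4  230.7]
delta tool [237.73 481.05  70.99]
```

Request:
{"op": "send_rows", "data": {"increments": [[15,30,0,0,0,0],[20,40,0,0,0,0],[20,40,0,0,0,0],[20,40,0,0,0,0],[20,40,0,0,0,0]]}}

```text
time: 1.98
tool_pos: [314.9, -438.9, 231.1]
tcp_rot: [180.0, -0.0, 104.3]
ft_force: [0.6, -1.0, 0.6]
finger_gap: -0.3
grip_force: 0.0
```

Request:
{"op": "send_rows", "data": {"increments": [[20,40,0,0,0,0],[20,40,0,0,0,0],[20,40,0,0,0,0],[20,40,0,0,0,0],[20,40,0,0,0,0]]}}

```text
time: 2.6
tool_pos: [483.2, -291.6, 231.1]
tcp_rot: [-180.0, -0.0, 104.3]
ft_force: [0.5, -0.0, -0.3]
finger_gap: -0.0
grip_force: 0.0
```

Request:
{"op": "send_rows", "data": {"increments": [[20,40,0,0,0,0],[15,30,0,0,0,0],[5,20,0,0,0,0],[0,0,30,0,0,0],[0,0,30,0,0,0]]}}

```text
time: 3.22
tool_pos: [559.8, -231.9, 170.8]
tcp_rot: [180.0, 0.0, 104.5]
ft_force: [-0.1, -0.3, 0.3]
finger_gap: 0.2
grip_force: 0.0
```

```bash
python3 go.py 0 -183 110
python3 - <<'E'
from m import *
o=[]
for n in("top","wrist"):
    s=r.snapshot(n);o.append(s["img"] if n!="top" else s["img"][190:310,300:460].repeat(4,0).repeat(4,1))
    print(n,np.round(ray(s,(320,240)),2).tolist(),s["fx"])
cv2.imwrite("pics/c1.png",cv2.resize(np.hstack(o),(800,300)))
E
```

```text
3.225 [ 559.8 -231.9  170.8] [1.7997e+02 5.0000e-02 1.0446e+02] [-0.15 -0.26  0.26] 0.22649304232974946 local [  -1.  -186.2  170.8]
delta tool [ 3.24  1.02 60.82]
top [[500.1, -111.75, 979.51], [0.09, 0.01, -1.0]] 555.5177644646366
wrist [[538.88, -156.13, 307.58], [0.06, -0.28, -0.96]] 348.45386239866446
```

View pics/c1.png

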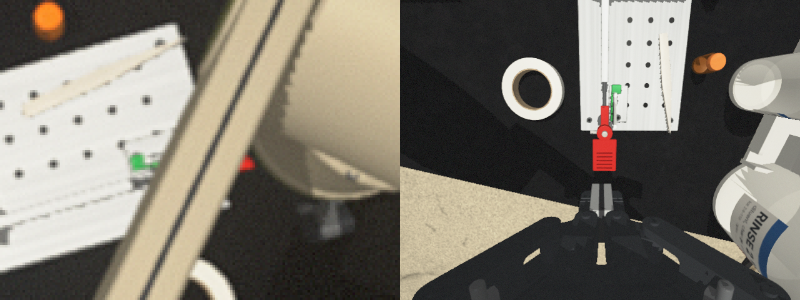

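Wrist view: tab at about (326,246) full-res px, green mark at (346,140), fingers below the tab in line with it. I'll measure them from here.

```bash
python3 - <<'E'
from m import *
s=r.snapshot("wrist");pickle.dump(s,open("w1.pkl","wb"))
bx=(280,140,370,300);m=mask(s,(0,150,60),(8,255,255),bx)|mask(s,(172,150,60),(180,255,255),bx)
ys,xs=np.nonzero(m);print(xs.min(),xs.max(),ys.min(),ys.max())
for v in range(ys.min(),ys.max()+1,6):
    u=xs[ys==v];c=(u.mean(),v);print(v,u.min(),u.max(),Lc(depth(s,c)).round(1),Lc(onz(s,c,100)).round(1))
E
```

```text
308 346 169 273
169 324 330 [  -1.1 -127.7   86.3] [  -1.2 -126.5  100. ]
175 322 333 [  -0.8 -131.    90.7] [  -0.8 -130.   100. ]
181 322 333 [  -0.7 -134.8   89.7] [  -0.8 -133.5  100. ]
187 322 333 [  -0.7 -138.4   90.5] [  -0.8 -137.1  100. ]
193 322 333 [  -0.7 -142.3   89.8] [  -0.8 -140.7  100. ]
199 322 333 [  -0.6 -146.    90.3] [  -0.7 -144.3  100. ]
205 318 337 [  -0.7 -148.5   97.5] [  -0.7 -148.   100. ]
211 316 340 [  -0.2 -151.4  101.1] [  -0.2 -151.7  100. ]
217 316 339 [  -0.7 -155.1  101.3] [  -0.6 -155.4  100. ]
223 309 346 [  -0.6 -159.6   98.5] [  -0.6 -159.2  100. ]
229 309 346 [  -0.5 -163.9   96.6] [  -0.6 -163.   100. ]
235 309 346 [  -0.5 -167.6   97.6] [  -0.6 -166.9  100. ]
241 309 346 [  -0.5 -171.1   99.1] [  -0.5 -170.8  100. ]
247 309 346 [  -0.5 -175.7   97. ] [  -0.5 -174.8  100. ]
253 309 346 [  -0.4 -179.9   96.8] [  -0.5 -178.8  100. ]
259 309 346 [  -0.4 -183.4   98.4] [  -0.4 -182.8  100. ]
265 309 345 [  -0.7 -187.6   98.2] [  -0.7 -186.9  100. ]
271 309 345 [  -0.7 -192.    97.5] [  -0.7 -191.   100. ]
```

Request:
{"op": "send_rows", "data": {"increments": [[3,0,15,0,0,0],[0,0,20,0,0,0],[0,0,20,0,0,0],[0,0,10,0,0,0],[0,0,3,0,0,0]]}}

```text
time: 4.0
tool_pos: [557.9, -228.2, 102.0]
tcp_rot: [-179.9, -0.1, 104.6]
ft_force: [0.0, 0.6, 0.6]
finger_gap: 0.0
grip_force: 0.0
```

Request:
{"op": "send_rows", "data": {"increments": [[0,0,3,0,0,0],[0,0,3,0,0,0],[0,0,3,0,0,0],[0,0,3,0,0,0],[0,0,3,0,0,0]]}}

```text
time: 4.62
tool_pos: [558.8, -228.6, 88.4]
tcp_rot: [180.0, 0.0, 104.6]
ft_force: [0.5, -0.3, 0.5]
finger_gap: -0.1
grip_force: 0.6
```

Request:
{"op": "send_rows", "data": {"increments": [[0,0,3,0,0,0],[0,0,3,0,0,0],[0,0,3,0,0,0],[0,0,1,0,0,0],[0,0,0,0,0,0]]}}

```text
time: 5.25
tool_pos: [558.3, -228.3, 78.0]
tcp_rot: [-180.0, -0.0, 104.6]
ft_force: [-0.5, 0.1, 0.1]
finger_gap: -0.1
grip_force: 0.0
```

```bash
cat > tab.py <<'E'
from m import *
s=r.snapshot("wrist")
bx=(240,60,420,420);m=mask(s,(0,150,60),(8,255,255),bx)|mask(s,(172,150,60),(180,255,255),bx)
ys,xs=np.nonzero(m);print(xs.min(),xs.max(),ys.min(),ys.max())
for v in range(ys.min()+2,ys.max()+1,8):
    u=xs[ys==v];c=(u.mean(),v);print(v,u.min(),u.max(),Lc(depth(s,c)).round(1))
E
python3 tab.py; python3 go.py
```

```text
298 351 188 304
190 317 334 [  -0.4 -128.2   69.1]
198 317 334 [  -0.3 -131.6   69.6]
206 317 333 [  -0.5 -135.4   68.4]
214 317 333 [  -0.5 -138.9   68.5]
222 317 333 [  -0.5 -142.4   69.4]
230 316 333 [  -0.7 -145.9   69.8]
238 310 339 [  -0.7 -147.5   77.1]
246 308 342 [  -0.5 -150.7   78.2]
254 307 342 [  -0.7 -150.7   88.6]
262 305 341 [  -1.3 -151.2   96.5]
270 298 351 [  -0.9 -152.4  101.6]
278 298 351 [  -0.8 -155.5  101.7]
286 298 351 [  -0.5 -170.    76.9]
294 298 351 [   1.  -171.9   81. ]
302 298 350 [   0.6 -171.8   88.8]
5.3 [ 558.3 -228.3   78. ] [-1.7996e+02 -3.0000e-02  1.0461e+02] [-0.03 -0.78 -0.38] -0.14367990303957018 local [  -1.6 -182.3   78. ]
```

The rider is following, with its tab at about 77 mm. I'll push on to 65.

Request:
{"op": "send_rows", "data": {"increments": [[0,0,3,0,0,0],[0,0,3,0,0,0],[0,0,3,0,0,0],[0,0,1.5,0,0,0],[0,0,0,0,0,0]]}}

```text
time: 5.92
tool_pos: [558.4, -228.4, 67.5]
tcp_rot: [-180.0, -0.0, 104.6]
ft_force: [0.4, -0.3, -0.1]
finger_gap: -0.3
grip_force: 0.0
```

Request:
{"op": "send_rows", "data": {"increments": [[0,0,1,0,0,0],[0,0,1,0,0,0],[0,0,0,0,0,0]]}}

```text
time: 6.3
tool_pos: [558.6, -228.4, 65.7]
tcp_rot: [-180.0, -0.0, 104.6]
ft_force: [-0.8, 0.6, -0.3]
finger_gap: 0.3
grip_force: 0.0
```

Request:
{"op": "send_rows", "data": {"increments": [[0,0,0.5,0,0,0],[0,0,0.5,0,0,0],[0,0,0,0,0,0]]}}

```text
time: 6.68
tool_pos: [558.7, -228.5, 65.2]
tcp_rot: [180.0, 0.0, 104.6]
ft_force: [-2.1, 1.6, 5.3]
finger_gap: -0.1
grip_force: 2.4
```

```bash
python3 tab.py; python3 go.py
```

```text
297 351 188 304
190 316 332 [  -0.7 -128.5   56.3]
198 316 332 [  -0.7 -131.9   56.7]
206 316 332 [  -0.6 -135.5   56.4]
214 316 332 [  -0.6 -139.    57. ]
222 316 332 [  -0.6 -142.4   57.6]
230 315 333 [  -0.6 -146.    58. ]
238 309 338 [  -0.8 -147.6   65. ]
246 307 341 [  -0.6 -150.8   66. ]
254 307 341 [  -0.6 -150.7   76.6]
262 299 345 [  -1.8 -151.    84.8]
270 297 350 [  -1.  -151.3   92.2]
278 297 350 [  -1.1 -150.6  101. ]
286 297 350 [  -1.1 -152.8  102.4]
294 297 350 [  -0.2 -156.4  101. ]
302 297 350 [   0.3 -172.    76.2]
6.725 [ 558.7 -228.5   65.2] [1.7999e+02 1.0000e-02 1.0461e+02] [-3.06  0.55  5.37] -0.011749204376877802 local [  -1.3 -182.7   65.2]
```

Request:
{"op": "send_rows", "data": {"increments": [[0,0,-5,0,0,0],[0,0,-30,0,0,0],[-10,-20,-30,0,0,0],[-5,-30,-10,0,0,0],[-5,-10,0,0,0,0]]}}

```text
time: 7.35
tool_pos: [505.3, -263.9, 141.0]
tcp_rot: [179.9, 0.1, 104.6]
ft_force: [0.9, 0.5, -0.1]
finger_gap: 0.0
grip_force: 0.0
```

Request:
{"op": "send_rows", "data": {"increments": [[0,0,0,-0.157,0,0],[0,0,0,-0.157,0,0],[0,0,0,-0.157,0,0],[0,0,0,-0.157,0,0],[0,0,0,-0.157,0,0]]}}

```text
time: 7.98
tool_pos: [505.7, -263.4, 140.0]
tcp_rot: [134.7, 0.1, 104.5]
ft_force: [-0.5, 1.3, -1.2]
finger_gap: 0.2
grip_force: 0.0
```

Request:
{"op": "send_rows", "data": {"increments": [[0,0,0,0,0,0],[0,0,0,0,0,0]]}}

```text
time: 8.22
tool_pos: [505.6, -263.4, 139.6]
tcp_rot: [135.2, -0.1, 104.6]
ft_force: [0.0, -1.2, 1.4]
finger_gap: 0.1
grip_force: 0.0
```

```bash
python3 go.py -60 -205 110
python3 - <<'E'
from m import *
s=r.snapshot("wrist");print(Lc(ray(s,(320,240))[0]),proj(s,[W(0,-135,53),W(8,-128,68)]))
E
```

```text
8.225 [ 505.6 -263.4  139.6] [ 1.3519e+02 -5.0000e-02  1.0456e+02] [ 0.04 -1.16  1.4 ] 0.09051491665069118 local [ -61.3 -203.4  139.6]
delta tool [ -1.68 -19.95  21.95]
[-162.07911466 -126.50090256  240.16560876] [[297.42462442 147.9173373 ]
 [321.17254492 137.32213694]]
```

Request:
{"op": "send_rows", "data": {"increments": [[0,-14,14,0,0,0],[0,-14,14,0,0,0],[0,0,0,-0.15,0,0],[0,0,0,0,0,0],[0,0,0,0,0,0]]}}

```text
time: 8.9
tool_pos: [506.1, -263.4, 100.7]
tcp_rot: [126.6, -0.0, 104.6]
ft_force: [0.4, -0.5, 0.4]
finger_gap: 0.1
grip_force: 0.0
```

```bash
python3 go.py
python3 - <<'E'
from m import *
s=r.snapshot("wrist");pickle.dump(s,open("w2.pkl","wb"));P=proj(s,[W(0,-135,53),W(8,-128,68)]);print(Lc(ray(s,(320,240))[0]),P)
x,y=P.mean(0).astype(int);x0,y0=max(x-66,0),max(y-50,0);print(x0,y0)
cv2.imwrite("pics/c2.png",cv2.resize(s["img"][y0:y0+100,x0:x0+132],None,fx=6,fy=6,interpolation=2))
E
```

```text
8.9 [ 506.1 -263.4  100.7] [ 1.2661e+02 -1.0000e-02  1.0464e+02] [ 0.42 -0.5   0.42] 0.11637866218438415 local [ -60.8 -203.5  100.7]
[-175.63438552 -126.8329207   185.10354281] [[320.03994293 149.34461178]
 [348.21844737 137.45302471]]
268 93
```

View pics/c2.png

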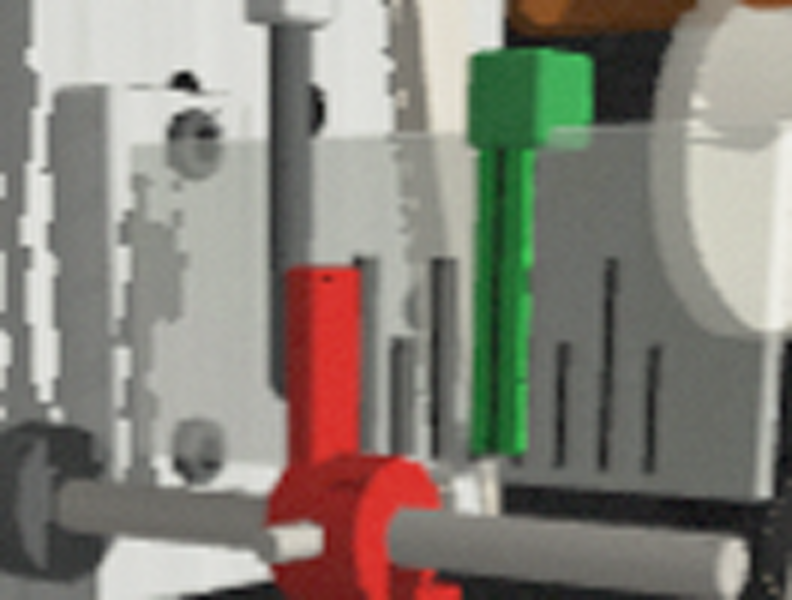

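```bash
python3 - <<'E'
from m import *
s=pickle.load(open("w2.pkl","rb"))
def px(c): return (268+c[0]/6,93+c[1]/6)
def onx(c,x):
    o,d=ray(s,px(c));n=np.r_[R2[:,0],0];t=(x-(Lc(o)[0]))/(n@d);return Lc(o+t*d).round(1)
for n,c,x in [("mark line",(507,300),8),("mark line top",(507,180),8),("mark low",(508,430),8),("scale top",(772,480),10),("scale top up",(785,200),10),("rod top",(735,565),0),("foot lower edge front",(287,400),-3),("foot top front",(328,275),-3),
 ("l365",(365,300),9),("l400",(402,400),9),("l445",(445,350),9),("l563",(563,400),9),("l610",(610,400),9),("l655",(655,400),9)]: print(n,onx(c,x))
a=s["img"][93:193,268:400];print("rider/row60 gray");print(a[60,45:90].tolist())
print(a[62,45:120].sum(1).tolist());print(a[66,45:120].sum(1).tolist())
E
```

```text
mark line [   8.  -131.1   71.1]
mark line top [   8.  -119.9   70.7]
mark low [   8.  -143.7   71.6]
scale top [  10.  -147.    99.7]
scale top up [  10.  -122.    99.2]
rod top [  -0.  -153.8  101.2]
foot lower edge front [  -3.  -141.    52.1]
foot top front [  -3.  -128.8   57.2]
l365 [   9.  -131.4   53.1]
l400 [   9.  -141.4   58. ]
l445 [   9.  -136.2   63.2]
l563 [   9.  -140.6   77.3]
l610 [   9.  -140.4   82.6]
l655 [   9.  -140.2   87.5]
rider/row60 gray
[[72, 74, 73], [59, 59, 60], [52, 51, 84], [35, 39, 109], [36, 37, 119], [31, 36, 121], [35, 40, 146], [44, 49, 190], [48, 53, 214], [39, 45, 214], [47, 52, 216], [43, 49, 215], [42, 47, 215], [43, 50, 215], [59, 65, 186], [89, 92, 128], [99, 103, 102], [122, 128, 126], [157, 166, 162], [142, 150, 148], [75, 78, 77], [76, 79, 77], [99, 104, 103], [100, 106, 103], [125, 132, 129], [138, 146, 144], [107, 114, 115], [49, 52, 50], [76, 81, 80], [101, 106, 104], [108, 113, 114], [134, 143, 141], [151, 162, 162], [122, 144, 129], [45, 105, 29], [45, 101, 31], [40, 81, 30], [32, 49, 28], [40, 86, 35], [43, 99, 28], [46, 106, 35], [68, 158, 51], [85, 155, 74], [93, 102, 94], [102, 105, 104]]
[221, 183, 193, 186, 176, 190, 218, 276, 310, 306, 319, 319, 313, 318, 295, 301, 305, 376, 481, 444, 234, 231, 311, 303, 449, 492, 322, 146, 248, 313, 332, 419, 497, 385, 181, 187, 159, 118, 166, 179, 194, 263, 307, 288, 318, 328, 326, 265, 138, 241, 308, 308, 319, 317, 282, 187, 138, 275, 313, 320, 334, 314, 267, 142, 191, 274, 304, 301, 310, 310, 307, 308, 309, 304, 308]
[495, 395, 272, 186, 190, 188, 222, 276, 305, 313, 313, 310, 308, 316, 304, 292, 309, 373, 486, 438, 226, 231, 310, 306, 444, 519, 382, 155, 245, 306, 372, 491, 489, 344, 183, 169, 154, 112, 162, 185, 187, 287, 316, 285, 320, 325, 317, 250, 107, 232, 304, 307, 312, 325, 291, 193, 194, 273, 312, 317, 318, 309, 238, 105, 240, 309, 314, 308, 312, 306, 305, 310, 309, 312, 304]
```

The mark centre line is about 18.2 mm above the zero line. The graduations read 53.1, 58.0 and 63.2, which checks the scale, and the rider's lower edge is at about 52–53, so it rests on the pointer. I'll press with the tool tilted 0.122 rad so the fingertip face matches the pad at the mark. Target TCP height is about 37.6.

Request:
{"op": "send_rows", "data": {"increments": [[0,0,-20,0.17,0,0],[0,0,-20,0.17,0,0],[0,0,-20,0.17,0,0],[0,0,-15,0.17,0,0],[0,0,-10,0.17,0,0]]}}

```text
time: 9.57
tool_pos: [459.0, -277.5, 171.3]
tcp_rot: [175.3, 0.6, 104.5]
ft_force: [1.1, 0.9, -0.5]
finger_gap: -0.2
grip_force: 0.0
```

Request:
{"op": "send_rows", "data": {"increments": [[0,0,0,0.085,0,0],[0,0,0,0,-0.122,0],[0,0,0,0,0,0],[0,0,0,0,0,0]]}}

```text
time: 10.07
tool_pos: [458.2, -275.7, 168.2]
tcp_rot: [179.9, 7.1, 104.6]
ft_force: [1.0, 0.2, 0.6]
finger_gap: -0.2
grip_force: 0.0
```

```bash
python3 go.py 0 123.5 150
```

```text
10.075 [ 458.2 -275.7  168.2] [179.9    7.06 104.61] [1.04 0.21 0.56] -0.18856313563318816 local [-110.3 -203.7  168.2]
delta tool [326.2  112.43 -21.94]
```

Request:
{"op": "send_rows", "data": {"increments": [[20,8,-3,0,0,0],[33,11,-3,0,0,0],[36,12,-3,0,0,0],[36,12,-3,0,0,0],[36,12,-2,0,0,0]]}}

```text
time: 10.7
tool_pos: [470.4, -105.2, 162.1]
tcp_rot: [179.9, 7.0, 104.5]
ft_force: [0.2, -0.2, -0.9]
finger_gap: 0.1
grip_force: 0.0
```

Request:
{"op": "send_rows", "data": {"increments": [[36,12,-2,0,0,0],[36,12,-2,0,0,0],[36,12,-2,0,0,0],[33,12,-2,0,0,0],[24,9,0,0,0,0]]}}

```text
time: 11.32
tool_pos: [484.4, 69.2, 149.8]
tcp_rot: [179.9, 7.0, 104.5]
ft_force: [1.3, -1.1, 1.3]
finger_gap: 0.4
grip_force: 0.0
```

Request:
{"op": "send_rows", "data": {"increments": [[0,0,0,0,0,0]]}}

```text
time: 11.45
tool_pos: [484.1, 69.2, 149.4]
tcp_rot: [180.0, 7.0, 104.6]
ft_force: [-0.3, 0.6, -0.4]
finger_gap: 0.2
grip_force: 0.0
```

```bash
python3 go.py 0 123.5 60
python3 - <<'E'
from m import *
s=r.snapshot("wrist");m=mask(s,(100,120,50),(130,255,255),(200,100,450,400))
c=max(cv2.findContours(m,0,2)[0],key=cv2.contourArea);(x,y),_,_=cv2.minAreaRect(c)
print((x,y),cv2.boundingRect(c),Lc(onz(s,(x,y),50.5)),Lc(depth(s,(x,y))))
cv2.imwrite("pics/c3.png",s["img"])
E
```

```text
11.45 [484.1  69.2 149.4] [179.95   6.96 104.64] [-0.28  0.64 -0.41] 0.15049344199190717 local [ -0.3 124.2 149.4]
delta tool [10.09  0.25 88.81]
(322.0, 232.5) (303, 215, 39, 36) [ -0.2369707  122.20174477  50.5       ] [ -0.2382558  122.38227821  50.93217925]
```

View pics/c3.png

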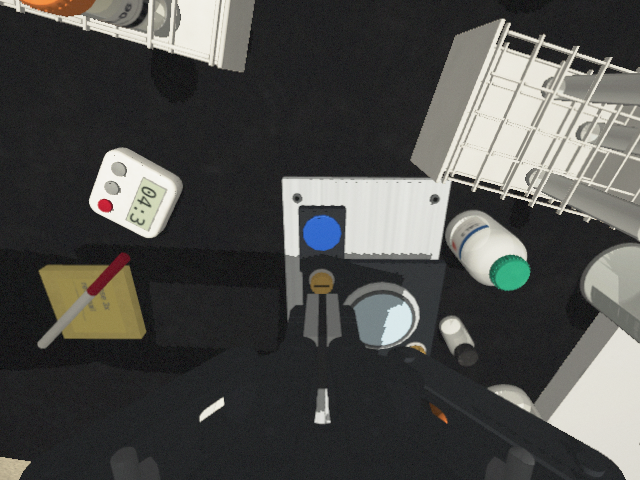

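The pad is at about (322,232). Measured local position is (-0.2, 122.3) and height 50.9, which matches the nominal. Descending.

Request:
{"op": "send_rows", "data": {"increments": [[2,0,20,0,0,0],[2,0,25,0,0,0],[2,0,25,0,0,0],[2,0,12,0,0,0],[1.5,0,8,0,0,0]]}}

```text
time: 12.12
tool_pos: [484.1, 66.2, 58.1]
tcp_rot: [180.0, 7.0, 104.5]
ft_force: [0.5, -0.3, 0.0]
finger_gap: -0.4
grip_force: 0.0
```

Request:
{"op": "send_rows", "data": {"increments": [[0,0,0,0,0,0]]}}

```text
time: 12.25
tool_pos: [483.9, 66.7, 58.2]
tcp_rot: [-180.0, 7.0, 104.6]
ft_force: [-1.1, 0.1, 0.5]
finger_gap: 0.0
grip_force: 0.0
```

```bash
python3 go.py 0 122.5 42
```

```text
12.25 [483.9  66.7  58.2] [-179.99    6.99  104.59] [-1.08  0.11  0.54] 0.043075595153198 local [ -1.1 121.9  58.2]
delta tool [ 2.61  1.14 16.04]
```

Request:
{"op": "send_rows", "data": {"increments": [[0.5,1,4,0,0,0],[0.5,0,3,0,0,0],[0.4,0,3,0,0,0],[0.3,0,2,0,0,0],[0.3,0,2,0,0,0]]}}

```text
time: 12.88
tool_pos: [485.8, 67.9, 45.1]
tcp_rot: [179.9, 7.0, 104.6]
ft_force: [-1.5, 1.7, 9.1]
finger_gap: -0.1
grip_force: 4.6
```

Request:
{"op": "send_rows", "data": {"increments": [[0.2,0,2,0,0,0],[0,0,0,0,0,0]]}}

```text
time: 13.12
tool_pos: [485.9, 68.0, 43.2]
tcp_rot: [179.9, 7.0, 104.6]
ft_force: [-1.8, 1.2, 8.3]
finger_gap: 0.2
grip_force: 4.1
```

```bash
python3 go.py 0 122.5 37.6
```

```text
13.125 [485.9  68.   43.2] [179.85   6.98 104.61] [-1.75  1.23  8.27] 0.17170891252587955 local [  1.1 122.6  43.2]
delta tool [ 0.55 -1.16  5.59]
```

Request:
{"op": "send_rows", "data": {"increments": [[0.2,0,1.5,0,0,0],[0.2,0,1.5,0,0,0],[0.1,0,1.2,0,0,0],[0.1,0,0.8,0,0,0],[0,0,0,0,0,0]]}}

```text
time: 13.75
tool_pos: [486.1, 68.1, 38.5]
tcp_rot: [179.8, 7.0, 104.6]
ft_force: [-3.2, 2.8, 10.6]
finger_gap: 0.0
grip_force: 5.6
```

Request:
{"op": "send_rows", "data": {"increments": [[0,0,0.8,0,0,0],[0,0,0,0,0,0],[0,0,0,0,0,0],[0,0,0,0,0,0],[0,0,0,0,0,0]]}}

```text
time: 14.38
tool_pos: [486.1, 68.0, 37.8]
tcp_rot: [179.8, 7.0, 104.6]
ft_force: [-3.0, 2.3, 12.3]
finger_gap: -0.1
grip_force: 6.0
```

Request:
{"op": "send_rows", "data": {"increments": [[0,0,0,0,0,0],[0,0,0,0,0,0],[0,0,0,0,0,0],[0,0,0,0,0,0],[0,0,0,0,0,0]]}}

```text
time: 15.0
tool_pos: [486.1, 68.0, 37.8]
tcp_rot: [179.8, 7.0, 104.6]
ft_force: [-2.4, 2.8, 12.2]
finger_gap: -0.1
grip_force: 6.0
```

```bash
python3 go.py 0 122.5 37.6
python3 - <<'E'
from m import *
s=r.snapshot("scene");bx=(310,155,350,220)
m=mask(s,(0,150,60),(8,255,255),bx)|mask(s,(172,150,60),(180,255,255),bx)
ys,xs=np.nonzero(m)
if len(xs):print(len(xs),xs.min(),xs.max(),ys.min(),ys.max())
print([proj(s,W(0,-193,65+h)).round(1).tolist() for h in(0,18)])
o=[cv2.resize(s["img"][150:230,290:370],(560,560),interpolation=2)]
cv2.imwrite("pics/c4.png",o[0])
E
```

```text
15.0 [486.1  68.   37.8] [179.83   6.98 104.6 ] [-2.44  2.81 12.22] -0.06178296849025468 local [  1.4 122.6  37.8]
delta tool [-0.09 -1.38  0.23]
[[[334.4, 178.5]], [[334.7, 171.7]]]
```

View pics/c4.png

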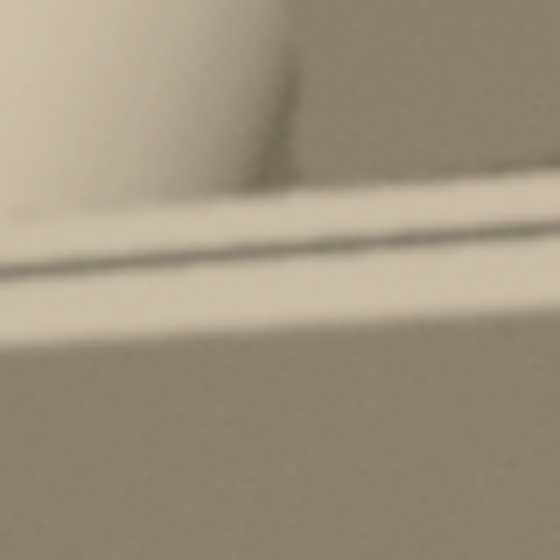

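The arm blocks the scene camera, so I'll read the tab height from the top camera's depth.

```bash
python3 - <<'E'
from m import *
def f(s):
    bx=(360,230,425,275);m=mask(s,(0,150,60),(8,255,255),bx)|mask(s,(172,150,60),(180,255,255),bx)
    ys,xs=np.nonzero(m);P=np.array([Lc(depth(s,(x,y))) for x,y in zip(xs,ys)])
    if not len(P): print("none");return
    k=(P[:,1]<-166)&(P[:,1]>-188)&(abs(P[:,0])<9);print(len(P),k.sum(),np.median(P[k],0))
    # plate tilt: z vs y of ear/plate dark pixels near pad etc skipped
f(S["top"]);f(r.snapshot("top"))
E
```

```text
470 156 [ 7.93565255e-02 -1.77052485e+02  9.84118106e+01]
433 151 [-3.13065449e-02 -1.77072765e+02  7.99451113e+01]
```

```bash
python3 - <<'E'
from m import *
s=r.snapshot("top")
for n,t in(("0",S["top"]),("now",s)):
    for x,y,z in((60,-60,12),(60,-140,12),(90,-120,12),(-25,-120,12),(-25,-60,12),(85,-90,12),(-60,-200,0),(-40,-190,0),(60,-200,0),(30,-200,0),(0,125,51)):
        u,v=proj(t,W(x,y,z))[0].round().astype(int)
        print(n,(x,y,z),np.median([depth(t,(u+i,v+j))[2] for i in(-2,-1,0,1,2) for j in(-2,-1,0,1,2)]).round(1),end="; ")
    print()
# pointer height profile along y
for y in range(-130,-20,10):
    L=[]
    for t in(S["top"],s):
        u,v=proj(t,W(0,y,53))[0].round().astype(int)
        L.append(max(depth(t,(u+i,v+j))[2] for i in(-1,0,1) for j in range(-4,5)).round(1))
    print(y,L)
E
```

```text
0 (60, -60, 12) 12.4; 0 (60, -140, 12) 12.1; 0 (90, -120, 12) 14.2; 0 (-25, -120, 12) 12.4; 0 (-25, -60, 12) 12.6; 0 (85, -90, 12) 14.9; 0 (-60, -200, 0) 0.8; 0 (-40, -190, 0) -0.0; 0 (60, -200, 0) 0.3; 0 (30, -200, 0) -0.3; 0 (0, 125, 51) 51.3; 
now (60, -60, 12) 12.4; now (60, -140, 12) 11.7; now (90, -120, 12) 12.7; now (-25, -120, 12) 11.8; now (-25, -60, 12) 12.2; now (85, -90, 12) 13.2; now (-60, -200, 0) -0.0; now (-40, -190, 0) -0.3; now (60, -200, 0) -0.4; now (30, -200, 0) 0.2; now (0, 125, 51) 85.4; 
-130 [np.float64(92.5), np.float64(75.5)]
-120 [np.float64(54.4), np.float64(68.9)]
-110 [np.float64(56.9), np.float64(64.8)]
-100 [np.float64(979.5), np.float64(66.8)]
-90 [np.float64(55.8), np.float64(66.9)]
-80 [np.float64(57.5), np.float64(65.9)]
-70 [np.float64(58.0), np.float64(979.5)]
-60 [np.float64(56.5), np.float64(64.1)]
-50 [np.float64(979.5), np.float64(979.5)]
-40 [np.float64(56.7), np.float64(62.6)]
-30 [np.float64(57.3), np.float64(60.6)]
```

The top camera shows the base at 12 and the bench at 0, so it has no noticeable bias. The tab is at 79.9 mm, so the pointer has risen about 15 mm. That is some 3 mm below the mark, so I'll press a little more.

Request:
{"op": "send_rows", "data": {"increments": [[0.1,0,0.7,0,0,0],[0.1,0,0.7,0,0,0],[0,0,0,0,0,0],[0,0,0,0,0,0]]}}

```text
time: 15.65
tool_pos: [486.2, 68.0, 36.6]
tcp_rot: [179.8, 7.0, 104.6]
ft_force: [-2.2, 2.8, 12.4]
finger_gap: 0.1
grip_force: 6.5
```

```bash
cat > tt.py <<'E'
from m import *
for i in range(3):
    s=r.snapshot("top")
    bx=(360,230,425,275);m=mask(s,(0,150,60),(8,255,255),bx)|mask(s,(172,150,60),(180,255,255),bx)
    ys,xs=np.nonzero(m);P=np.array([Lc(depth(s,(x,y))) for x,y in zip(xs,ys)])
    k=(P[:,1]<-166)&(P[:,1]>-188)&(abs(P[:,0])<9);print(k.sum(),np.median(P[k],0).round(2),P[k].mean(0).round(2))
E
python3 tt.py;python3 go.py
```

```text
150 [ 8.0000e-02 -1.7687e+02  8.1680e+01] [ 1.0000e-01 -1.7688e+02  8.1550e+01]
153 [-1.3000e-01 -1.7708e+02  8.1960e+01] [-2.0000e-02 -1.7698e+02  8.1840e+01]
150 [   0.   -177.17   81.49] [-3.0000e-02 -1.7703e+02  8.1500e+01]
15.8 [486.3  68.   36.6] [179.82   6.99 104.6 ] [-3.36  2.6  12.38] 0.17090235732796155 local [  1.5 122.6  36.6]
```

Request:
{"op": "send_rows", "data": {"increments": [[0.1,0,0.7,0,0,0],[0,0,0,0,0,0],[0,0,0,0,0,0],[0,0,0,0,0,0],[0,0,0,0,0,0]]}}

```text
time: 16.42
tool_pos: [486.3, 68.0, 35.9]
tcp_rot: [179.8, 7.0, 104.6]
ft_force: [-2.5, 3.4, 13.1]
finger_gap: -0.1
grip_force: 6.7
```

Request:
{"op": "send_rows", "data": {"increments": [[0,0,0,0,0,0],[0,0,0,0,0,0],[0,0,0,0,0,0],[0,0,0,0,0,0],[0,0,0,0,0,0]]}}

```text
time: 17.05
tool_pos: [486.3, 68.0, 35.9]
tcp_rot: [179.8, 7.0, 104.6]
ft_force: [-2.3, 1.8, 13.6]
finger_gap: -0.2
grip_force: 6.7
```

```bash
python3 tt.py;python3 go.py
```

```text
153 [ 3.0000e-02 -1.7706e+02  8.2460e+01] [ 1.1000e-01 -1.7696e+02  8.2430e+01]
150 [-5.0000e-02 -1.7709e+02  8.2420e+01] [ 3.0000e-02 -1.7698e+02  8.2510e+01]
151 [ 1.0000e-01 -1.7727e+02  8.2420e+01] [ 5.0000e-02 -1.7723e+02  8.2410e+01]
17.2 [486.3  68.   35.9] [179.81   6.99 104.6 ] [-3.84  2.92 12.48] 0.038725222726638524 local [  1.5 122.6  35.9]
```

The pointer is at about 17.5–18 mm and has been held for over a second. Releasing slowly, then going back to inspect.

Request:
{"op": "send_rows", "data": {"increments": [[-0.4,0,-3,0,0,0],[-0.4,0,-3,0,0,0],[-0.4,0,-3,0,0,0],[-0.5,0,-4,0,0,0],[-0.6,0,-5,0,0,0]]}}

```text
time: 17.82
tool_pos: [485.2, 67.4, 52.7]
tcp_rot: [180.0, 7.0, 104.6]
ft_force: [0.9, -0.2, 0.6]
finger_gap: 0.0
grip_force: 0.0
```

Request:
{"op": "send_rows", "data": {"increments": [[-1,0,-10,0,0,0],[-2,0,-20,0,0,0],[-3,0,-30,0,0,0],[-3,0,-30,0,0,0],[-2,0,-15,0,0,0]]}}

```text
time: 18.45
tool_pos: [485.0, 69.2, 159.7]
tcp_rot: [179.9, 7.0, 104.6]
ft_force: [0.4, -0.7, -0.3]
finger_gap: -0.0
grip_force: 0.0
```

Request:
{"op": "send_rows", "data": {"increments": [[-20,-8,3,0,0,0],[-33,-11,3,0,0,0],[-36,-12,3,0,0,0],[-36,-12,3,0,0,0],[-36,-12,2,0,0,0]]}}

```text
time: 19.08
tool_pos: [471.1, -102.2, 162.8]
tcp_rot: [-179.9, 7.0, 104.6]
ft_force: [0.1, -0.7, 1.1]
finger_gap: -0.0
grip_force: 0.0
```

Request:
{"op": "send_rows", "data": {"increments": [[-36,-12,2,0,0,0],[-36,-12,2,0,0,0],[-36,-12,2,0,0,0],[-33,-12,2,0,0,0],[-24,-9,0,0,0,0]]}}

```text
time: 19.7
tool_pos: [457.3, -276.2, 174.8]
tcp_rot: [-179.9, 6.9, 104.6]
ft_force: [0.3, 0.7, -0.1]
finger_gap: 0.1
grip_force: 0.0
```

Request:
{"op": "send_rows", "data": {"increments": [[0,0,0,0,0.122,0],[0,0,0,-0.085,0,0],[0,0,0,0,0,0]]}}

```text
time: 20.08
tool_pos: [456.8, -275.3, 174.3]
tcp_rot: [175.2, -0.1, 104.5]
ft_force: [0.3, 0.0, -0.6]
finger_gap: -0.1
grip_force: 0.0
```

```bash
python3 go.py -110 -204 170
```

```text
20.075 [ 456.8 -275.3  174.3] [ 1.7522e+02 -9.0000e-02  1.0448e+02] [ 0.29  0.01 -0.58] -0.12105518602809649 local [-111.5 -203.   174.3]
delta tool [-1.04  1.1   4.46]
```

Request:
{"op": "send_rows", "data": {"increments": [[0,0,10,-0.17,0,0],[0,0,15,-0.17,0,0],[0,0,20,-0.17,0,0],[0,0,20,-0.17,0,0],[0,0,15,-0.17,0,0]]}}

```text
time: 20.7
tool_pos: [491.8, -265.9, 105.9]
tcp_rot: [126.2, 0.1, 104.6]
ft_force: [0.3, 0.7, -1.9]
finger_gap: 0.5
grip_force: 0.0
```

Request:
{"op": "send_rows", "data": {"increments": [[0,0,0,0,0,0],[0,0,0,0,0,0]]}}

```text
time: 20.95
tool_pos: [491.7, -266.3, 105.9]
tcp_rot: [126.6, -0.1, 104.7]
ft_force: [-0.3, 0.0, 0.6]
finger_gap: 0.1
grip_force: 0.0
```

```bash
python3 go.py
python3 - <<'E'
from m import *
s=r.snapshot("wrist");pickle.dump(s,open("w3.pkl","wb"));P=proj(s,[W(0,-135,53),W(8,-128,68)]);print(Lc(ray(s,(320,240))[0]),P)
x,y=P.mean(0).astype(int);x0,y0=max(x-66,0),max(y-50,0);print(x0,y0)
cv2.imwrite("pics/c5.png",cv2.resize(s["img"][y0:y0+100,x0:x0+132],None,fx=6,fy=6,interpolation=2))
E
python3 tt.py
```

```text
20.95 [ 491.7 -266.3  105.9] [ 1.2664e+02 -6.0000e-02  1.0466e+02] [-0.28  0.03  0.59] 0.12034407802991104 local [ -75.5 -202.7  105.9]
[-190.32544707 -126.18889476  190.42415097] [[327.26668109 149.83594845]
 [353.74029721 138.71455828]]
274 94
151 [ 4.0000e-02 -1.7699e+02  8.2580e+01] [ 5.0000e-02 -1.7695e+02  8.2530e+01]
148 [-1.0000e-02 -1.7709e+02  8.2300e+01] [-8.00e-02 -1.77e+02  8.23e+01]
150 [-6.0000e-02 -1.7682e+02  8.2330e+01] [-1.0000e-02 -1.7679e+02  8.2290e+01]
```

View pics/c5.png

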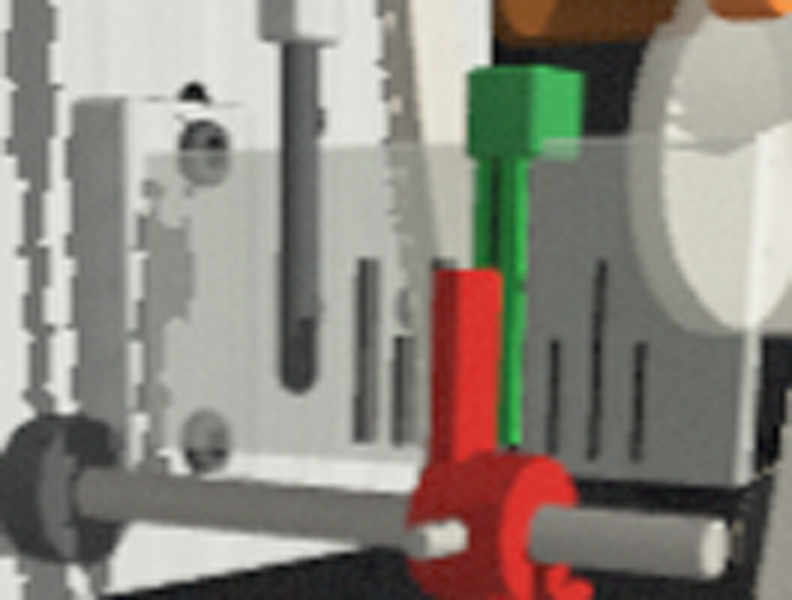

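```bash
python3 - <<'E'
from m import *
def onx(s,o0,c,x):
    o,d=ray(s,(o0[0]+c[0]/6,o0[1]+c[1]/6));n=np.r_[R2[:,0],0];t=(x-(Lc(o)[0]))/(n@d);return Lc(o+t*d).round(1)
for f,o0,y0,ex,mx,zl in(("w2",(268,93),380,287,(507,220),365),("w3",(274,94),380,433,(495,215),368)):
    s=pickle.load(open(f+".pkl","rb"))
    print(f,"edge",onx(s,o0,(ex,y0),-3),"mark",onx(s,o0,mx,8))
    i=s["img"][o0[1]:o0[1]+100,o0[0]:o0[0]+132]
    for row in (36,55,60): print(row,[tuple(int(q) for q in p) for p in i[row,(44 if f=="w2" else 68):(64 if f=="w2" else 92)]])
E
```

```text
w2 edge [  -3.  -139.    52.1] mark [   8.  -123.6   70.8]
36 [(137, 143, 141), (57, 57, 55), (70, 69, 68), (78, 78, 76), (89, 90, 90), (97, 102, 99), (104, 105, 104), (115, 118, 116), (153, 160, 158), (172, 180, 178), (174, 183, 181), (176, 183, 180), (175, 183, 181), (174, 184, 182), (180, 187, 185), (176, 184, 182), (178, 186, 185), (176, 185, 182), (175, 183, 180), (172, 180, 177)]
55 [(141, 148, 146), (74, 74, 75), (61, 60, 60), (51, 52, 85), (31, 33, 107), (30, 34, 118), (29, 30, 119), (32, 36, 145), (48, 49, 193), (48, 50, 214), (43, 48, 215), (49, 51, 216), (44, 48, 215), (45, 51, 215), (44, 50, 215), (58, 64, 187), (89, 94, 131), (98, 104, 102), (121, 126, 124), (158, 166, 163)]
60 [(143, 146, 145), (72, 74, 73), (59, 59, 60), (52, 51, 84), (35, 39, 109), (36, 37, 119), (31, 36, 121), (35, 40, 146), (44, 49, 190), (48, 53, 214), (39, 45, 214), (47, 52, 216), (43, 49, 215), (42, 47, 215), (43, 50, 215), (59, 65, 186), (89, 92, 128), (99, 103, 102), (122, 128, 126), (157, 166, 162)]
w3 edge [  -3.  -139.    69.7] mark [   8.  -122.6   69.9]
36 [(136, 143, 144), (135, 143, 144)
[... 410 characters left out ...]
(105, 112, 131), (45, 47, 119), (36, 40, 124), (32, 36, 125), (31, 37, 135), (39, 45, 181), (42, 48, 213), (47, 53, 218), (43, 50, 216), (45, 49, 216), (44, 51, 217), (48, 58, 198), (45, 86, 127), (50, 108, 36), (62, 142, 43), (79, 154, 62), (95, 125, 92), (103, 107, 107), (103, 108, 107), (106, 112, 111), (105, 109, 106)]
60 [(102, 106, 105), (135, 143, 143), (146, 157, 154), (105, 112, 132), (44, 47, 120), (26, 32, 119), (32, 33, 123), (40, 42, 144), (39, 45, 185), (46, 53, 215), (46, 52, 217), (42, 49, 216), (46, 54, 218), (46, 52, 217), (43, 66, 179), (42, 89, 86), (47, 106, 33), (65, 154, 46), (76, 149, 62), (87, 102, 89), (103, 108, 106), (106, 110, 107), (105, 109, 107), (84, 88, 86)]
```

The rider edge rose 17.6 mm, against 17–18 mm for the mark, so it sits level with it. The pointer is back at rest, and the robot is clear.

```bash
python3 -c "
from bench import r
print(r.hand_in())"
```

```text
the job is handed in; nothing more can be done
None
```

The job is handed in, with no verdict shown: I pushed the rider down onto the pointer, then pressed the pad and held it at the green mark for over a second; after release the rider's edge stayed within about 1 mm of the mark (by camera), with the pointer back at rest.

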